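Sort the sealed sample bottles by weight and leave the reagents

TASK

Clear the three blue-capped sample bottles off the bench, lifting each to feel its weight: those heavier than about 300 g still hold sample and go in the yellow tray, the lighter ones are spent and go in the red tray (within 50 g of that, either tray will do). Stand each bottle upright in a bay of its own, set down gently rather than dropped, and never tip a bottle over. Leave the two green-capped reagent bottles and the beaker, bowl and cup standing about where they are.

Things in the scene. Friction and masses are not known exactly. Their poses are not given: they have to be found in the camera images.
- sample_a: Sample bottle: white opaque closed bottle, blue cap with a white disc on top. Body 66 mm diameter up to 110 mm, shoulder to 125 mm, cap 50 mm diameter from 125 to 155 mm (the top). Origin: centre of the underside; z up. Stands on the bench. Weighs anything from 80 g (empty) to 500 g (full), new at each start: unseen, felt only on lifting.
- sample_b: Sample bottle: white opaque closed bottle, blue cap with a yellow disc on top. Body 66 mm diameter up to 110 mm, shoulder to 125 mm, cap 50 mm diameter from 125 to 155 mm (the top). Origin: centre of the underside; z up. Stands on the bench. Weighs anything from 80 g (empty) to 500 g (full), new at each start: unseen, felt only on lifting.
- sample_c: Sample bottle: white opaque closed bottle, blue cap with a black disc on top. Body 66 mm diameter up to 110 mm, shoulder to 125 mm, cap 50 mm diameter from 125 to 155 mm (the top). Origin: centre of the underside; z up. Stands on the bench. Weighs anything from 80 g (empty) to 500 g (full), new at each start: unseen, felt only on lifting.
- reagent_a: Reagent bottle, to be left alone: white opaque closed bottle, green cap with a white disc on top. Body 66 mm diameter up to 110 mm, shoulder to 125 mm, cap 50 mm diameter from 125 to 155 mm (the top). Origin: centre of the underside; z up. Stands on the bench.
- reagent_b: Reagent bottle, to be left alone: white opaque closed bottle, green cap with a black disc on top. Body 66 mm diameter up to 110 mm, shoulder to 125 mm, cap 50 mm diameter from 125 to 155 mm (the top). Origin: centre of the underside; z up. Stands on the bench.
- keep_tray: Yellow tray, 96 x 276 x 35 mm high, fixed to the bench, open on top; two dividers 30 mm high make three bays in a row along its y, each 85 mm square inside, centred at y = -0.09, 0, +0.09 m in its frame; walls and floor about 5 mm thick. Origin: centre of the underside; x across, y along, z up. For bottles that still hold sample (heavy).
- wash_tray: Red tray, 96 x 276 x 35 mm high, fixed to the bench, open on top; two dividers 30 mm high make three bays in a row along its y, each 85 mm square inside, centred at y = -0.09, 0, +0.09 m in its frame; walls and floor about 5 mm thick. Origin: centre of the underside; x across, y along, z up. For spent bottles (light), to be washed.
- beaker: Bystander: clear glass beaker, 72 mm diameter, 95 mm high, loose. Origin: centre of the underside.
- dish: Bystander: white porcelain bowl, 90 mm diameter, 40 mm high, loose. Origin: centre of the underside.
- density_cup: Bystander: steel cup with orange lid, 66 mm diameter, 67 mm high, loose. Origin: centre of the underside.

How it is judged:
At the end, for the whole second after the job is handed in: Each blue-capped bottle stands at rest, upright within 0.12 rad, on the floor of a tray bay: yellow tray only if over 250 g, red only if under 350 g (in between, either). Green-capped bottles and the three bystanders are within 20 mm of where they stood (((x of sample_a in the frame of keep_tray between -0.043 and 0.043 m and y of sample_a in the frame of keep_tray between -0.133 and 0.133 m and z of sample_a in the frame of keep_tray below 0.012 m and contact force between sample_a and keep_tray above 2.45 N) or (x of sample_a in the frame of wash_tray between -0.043 and 0.043 m and y of sample_a in the frame of wash_tray between -0.133 and 0.133 m and z of sample_a in the frame of wash_tray below 0.012 m and contact force between sample_a and wash_tray below 3.43 N)) and angle between each of sample_a, sample_b, sample_c's own z axis and vertical below 0.12 rad and linear speed of each of sample_a, sample_b, sample_c below 0.02 m/s and ((x of sample_b in the frame of keep_tray between -0.043 and 0.043 m and y of sample_b in the frame of keep_tray between -0.133 and 0.133 m and z of sample_b in the frame of keep_tray below 0.012 m and contact force between sample_b and keep_tray above 2.45 N) or (x of sample_b in the frame of wash_tray between -0.043 and 0.043 m and y of sample_b in the frame of wash_tray between -0.133 and 0.133 m and z of sample_b in the frame of wash_tray below 0.012 m and contact force between sample_b and wash_tray below 3.43 N)) and ((x of sample_c in the frame of keep_tray between -0.043 and 0.043 m and y of sample_c in the frame of keep_tray between -0.133 and 0.133 m and z of sample_c in the frame of keep_tray below 0.012 m and contact force between sample_c and keep_tray above 2.45 N) or (x of sample_c in the frame of wash_tray between -0.043 and 0.043 m and y of sample_c in the frame of wash_tray between -0.133 and 0.133 m and z of sample_c in the frame of wash_tray below 0.012 m and contact force between sample_c and wash_tray below 3.43 N)) and distance of each of reagent_a, reagent_b, beaker, dish, density_cup from where it was at the start of the episode below 0.02 m); the robot touches nothing.
It fails at once if a bottle is tipped over (leans more than 0.6 rad) (angle between any of sample_a, sample_b, sample_c, reagent_a, reagent_b's own z axis and vertical above 0.6 rad).
It fails at once if a sample bottle is dropped (faster than 0.65 m/s with its underside less than 30 mm above the bench) ((linear speed of sample_a above 0.65 m/s and height (world z) of sample_a below 0.03 m) or (linear speed of sample_b above 0.65 m/s and height (world z) of sample_b below 0.03 m) or (linear speed of sample_c above 0.65 m/s and height (world z) of sample_c below 0.03 m)).
It fails at once if a reagent bottle or bystander is shifted by more than 20 mm (distance of any of reagent_a, reagent_b, beaker, dish, density_cup from where it was at the start of the episode above 0.02 m).
It also fails if it takes over 106 s, if anything falls off the work surface, if the arm or the gripper's body presses on something with over 40 N, if the wrist force passes 120 N, or if a joint passes its speed limit or range.

ROBOT

A 6-joint arm with a two-finger parallel gripper is mounted at the origin on the work surface. World frame = base frame: x ahead of the robot, y to its left, z up, the work surface at z = 0. Lengths are in m, angles in rad, forces in N, time in s.
With the tool pointing down it reaches from about 0.4 to 0.925 m from the base axis. Payload 3.4 kg.
Tool frame: the origin (TCP) lies at the very end of the fingers, on their centre line; the grasp point (between the pads) lies 19 mm behind it; z points along the fingers, y is the line along which they close (so a half turn about z gives the same grasp; the last joint's range is limited). The gripper opens to 85 mm and grips with 20 to 120 N. Pads are 22 mm wide; open, the fingers measure 114 mm over their backs; the gripper's body (76 mm by 85 mm) begins 54 mm behind the grasp point. The pads swing forward as they close: fully open they stand 13 mm farther back than shut.
Start: joints at [-1.248, 0.307, 1.506, -0, 1.328, -0.073], TCP at [0.222, -0.53, 0.231] pointing down, gripper open.
Joint ranges: [-3.12, 3.12], [-1.05, 2.28], [0.14, 2.33], [-1.42, 4.57], [0.1, 2.73], [-2.68, 2.68]. Speed limits (rad/s): [2.57, 2.57, 3.14, 3.14, 3.14, 3.14].

INTERFACE

Orientations are given as a rotation vector (axis times angle).
In Python, from cell import telemetry, cams, arm gives the robot as it stands.
- The arm moves only by the shell command python3 -m creep 'ROWS' [FORCE]. ROWS is JSON, a list that holds one entry, the list of rows, each a list of 7 numbers: the finger opening in m, from 0 to 0.0854, then the shift along the tool's x, y, z in m, then the turn, a rotation vector about the tool's x, y, z in rad. In form: [[[gripper, x, y, z, rx, ry, rz], ...]]. A call has 1 to 10 rows; each row is the pose to reach, as a shift and turn from the pose commanded when the call began, along the tool's axes at that moment; what a row does not reach only later rows make up. A row lasts 1/10 s, in which the tool goes at most 50 mm and 8.59 degrees, less where a joint would pass 70% of its speed; a pose out of reach is approached as far as the arm can. A call with a gripper value outside its range is refused whole. The fingers move at their own pace and stop on an object; FORCE is the grip in N (left out, the last holds). Time passes only in rows, so rows that repeat a pose let the fingers close. It gives the time, the measured TCP pose, the force, the opening and the grip force at its end, in the units of the state.
- telemetry.get_obs(): the state, without advancing time (a new reading comes with each control period).
- cams.capture(name): name is "side" or "top" or "wrist"; returns (picture, depth): 480x640x3 uint8, red, green, blue; 480x640 float32, m along the optical axis (not along the pixel's ray), 0 where there is no reading.
- cams.camera_model(name): a dict with "fx", "fy", "cx", "cy" (pixels), "R" (3x3) and "t" (3): a world point X has camera coordinates R X + t. Camera axes: x right, y down, z forward; pixel columns grow to the right and rows downward; lengths in m; the calibration is good to about 2 mm. The wrist camera is an equidistant fisheye: a pixel r from the principal point sees the ray r / f radians off the axis. A picture is of the moment at which its call begins: read the wrist's pose just before it. camera_model takes no time and is no camera call; for the wrist camera it gives the pose at the moment of the call.
- arm.sign_off(): hands the job in; it is judged then, once.
The state is a dict: "t": time; "joint_positions": joint angles; "qd": joint speeds; "joint_efforts": joint torques, N m; "position": TCP position; "tool_rot": TCP orientation; "contact_force": force on the tool from outside, world axes, zero at the start; "torque": the same for the moment, N m; "finger_gap": opening from 0.0 (shut) to 1.0 (fully open); "grasp_force": force on a finger pad.
Only numpy, scipy, OpenCV 4.12 (cv2) and the standard library are available. Lean on these libraries where they do the work, as an engineer would, in place of code of your own. Each camera call takes 0.05 s, during which the arm holds its last target. There are 200 camera calls.

## Working session

There is one attempt and no reset: what is moved stays moved. The work goes in short steps, Python scripts to look and compute and a shell command to move; the robot and the scene stay as the last step left them, time stands still between calls to the robot, and variables do not carry over. Pictures are saved under pics/ and viewed, at most 14 in all, crops included, and the job is handed in when it is done.

```bash
mkdir -p pics; ls; python3 - <<'E'
from cell import telemetry,cams,arm
import cv2,numpy as np
print(telemetry.get_obs())
for n in("top","side"):
    p,d=cams.capture(n); np.savez(f"{n}.npz",p=p,d=d); cv2.imwrite(f"pics/{n}0.png",p[:,:,::-1])
    m=cams.camera_model(n); print(n,{k:np.round(v,3).tolist() for k,v in m.items()})
E
```

```text
pics
{'t': 0.0, 'joint_positions': array([-1.24749114e+00,  3.07560980e-01,  1.50763693e+00,  2.40436530e-06,
        1.32841356e+00, -7.34818531e-02]), 'qd': array([-0.00190516,  0.00091029,  0.00236674, -0.00067743, -0.00061734,
       -0.00135625]), 'joint_efforts': array([ 3.23437425e-04, -4.57552350e+01, -2.51917380e+01,  7.84925959e-06,
        1.33438536e-02, -2.17169770e-05]), 'position': array([ 0.22198307, -0.52968269,  0.23040168]), 'tool_rot': array([-3.07800473e+00, -6.18795246e-01,  3.91196793e-04]), 'contact_force': array([ 0.3722586 , -0.21449137,  0.81730127]), 'torque': array([-0.00605887,  0.04056148, -0.01662359]), 'grasp_force': 0.0, 'finger_gap': 1.0025934075924388}
top {'fx': 564.216, 'fy': 564.216, 'cx': 322.539, 'cy': 237.189, 'R': [[-0.008, -1.0, 0.02], [-0.987, 0.005, -0.162], [0.162, -0.021, -0.987]], 't': [-0.009, 0.569, 1.46]}
side {'fx': 550.79, 'fy': 550.79, 'cx': 320.503, 'cy': 248.418, 'R': [[-0.915, -0.403, 0.009], [-0.198, 0.43, -0.881], [0.352, -0.808, -0.473]], 't': [0.538, 0.144, 0.985]}
```

View pics/top0.png

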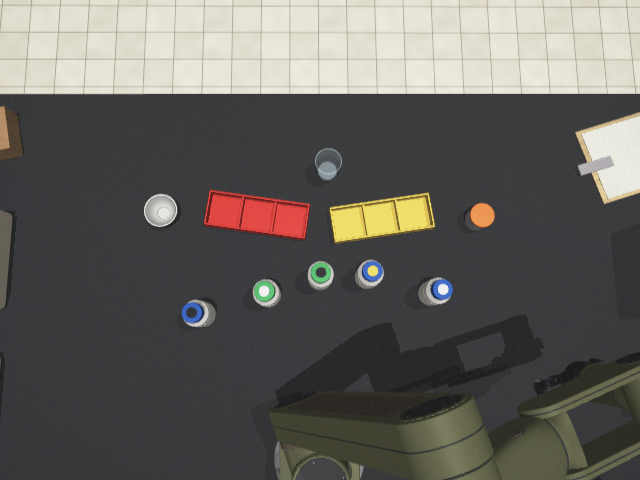

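View pics/side0.png

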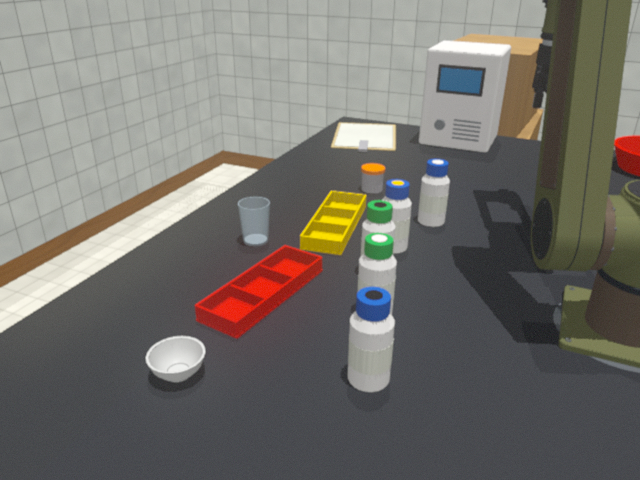

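The top view shows red tray (257,214), yellow tray (382,217), sample_c (192,313), reagent_a (264,291), reagent_b (320,271), sample_b (372,271), sample_a (442,290), beaker (328,165), bowl (160,210) and cup (482,215). The side view agrees, with all of them upright.

```bash
cat > h.py <<'E'
import numpy as np,cv2
from cell import telemetry,cams,arm
from scipy.spatial.transform import Rotation as Ro
def ray(n,u,v,z):
    m=cams.camera_model(n); R=np.array(m["R"]);t=np.array(m["t"])
    c=-R.T@t; d=R.T@np.array([(u-m["cx"])/m["fx"],(v-m["cy"])/m["fy"],1])
    return c+d*(z-c[2])/d[2]
def blobs(p,lo,hi,amin):
    h=cv2.cvtColor(p,cv2.COLOR_RGB2HSV); k=cv2.inRange(h,lo,hi)
    cs,_=cv2.findContours(k,cv2.RETR_EXTERNAL,cv2.CHAIN_APPROX_NONE)
    return [c for c in cs if cv2.contourArea(c)>amin]
def caps(n,p,z=.155):
    out=[]
    for nm,lo,hi in(("blue",(105,120,60),(130,255,255)),("green",(60,100,50),(90,255,255))):
        for c in blobs(p,lo,hi,60):
            e=cv2.minEnclosingCircle(cv2.convexHull(c)); out.append((nm,np.round(e[0],1),round(e[1],1),np.round(ray(n,*e[0],z)[:2],3)))
    return out
def local(d):  # world shift -> tool axes
    return Ro.from_rotvec(telemetry.get_obs()["tool_rot"]).inv().apply(d)
E
python3 - <<'E'
from h import *
p=np.load("top.npz")["p"];d=np.load("top.npz")["d"]
h=cv2.cvtColor(p,cv2.COLOR_RGB2HSV)
o=telemetry.get_obs();T=o["position"]
def disc(c,nm):   # disc = non-cap-coloured hole inside the cap contour
    m=np.zeros(p.shape[:2],np.uint8);cv2.drawContours(m,[cv2.convexHull(c)],-1,255,-1)
    cap=cv2.inRange(h,(60 if nm=="green" else 105,100,40),(90 if nm=="green" else 130,255,255))
    k=cv2.morphologyEx(m&~cap,cv2.MORPH_OPEN,np.ones((3,3),np.uint8))
    cs,_=cv2.findContours(k,0,1); return cv2.minEnclosingCircle(max(cs,key=cv2.contourArea))
for nm,lo,hi in(("blue",(105,120,60),(130,255,255)),("green",(60,100,50),(90,255,255))):
    for c in blobs(p,lo,hi,60):
        e=disc(c,nm);w=ray("top",*e[0],.155)
        print(nm,np.round(e[0],1),"r",round(e[1],1),"depth",d[int(e[0][1]),int(e[0][0])],"w",np.round(w,3),"reach",round(np.hypot(*w[:2]),3),"local",np.round(local(w-T),3))
for nm,lo,hi in(("red",(0,150,60),(5,255,255)),("yellow",(22,120,100),(32,255,255))):
    c=max(blobs(p,lo,hi,500),key=cv2.contourArea);r=cv2.minAreaRect(c)
    b=[ray("top",*q,.033)[:2] for q in cv2.boxPoints(r)];b=np.array(b);ctr=b.mean(0)
    s=[np.linalg.norm(b[i]-b[i-1]) for i in(1,2)]
    l=(b[1]-b[0]) if s[0]>s[1] else (b[2]-b[1]); l/=np.linalg.norm(l)
    print(nm,np.round(ctr,3),"sides",np.round(s,3),"dir",np.round(l,3),"bays",[np.round(ctr+l*k,3).tolist() for k in(-.09,0,.09)])
R=Ro.from_rotvec(o["tool_rot"]).as_matrix();print(np.round(R,3))
cs=[(m,np.array(cams.camera_model(m)["R"])) for m in("top","side")]
# side check
q=np.load("side.npz")["p"]
for r in caps("side",q):print("side",r)
E
```

```text
blue [191.1 312.1] r 5.0 depth 1.3617595 w [0.37  0.308 0.155] reach 0.481 local [ 0.46  -0.715  0.077]
blue [442.5 289. ] r 5.6 depth 1.3770857 w [ 0.421 -0.303  0.155] reach 0.519 local [ 0.271 -0.132  0.076]
blue [372.5 270.5] r 5.7 depth 1.3897734 w [ 0.468 -0.132  0.155] reach 0.486 local [ 0.38  -0.271  0.076]
green [263.6 290.6] r 5.9 depth 1.373917 w [0.42  0.134 0.155] reach 0.441 local [ 0.44  -0.535  0.077]
green [320.5 271.7] r 5.1 depth 1.3868514 w [ 0.466 -0.005  0.155] reach 0.466 local [ 0.428 -0.39   0.076]
red [0.635 0.165] sides [0.101 0.279] dir [-0.15  -0.989] bays [[0.648, 0.254], [0.635, 0.165], [0.621, 0.076]]
yellow [ 0.625 -0.175] sides [0.28  0.102] dir [ 0.148 -0.989] bays [[0.612, -0.086], [0.625, -0.175], [0.639, -0.264]]
[[ 0.922  0.386 -0.001]
 [ 0.386 -0.922  0.002]
 [ 0.    -0.002 -1.   ]]
side ('blue', array([372.5, 302.9]), 19.0, array([0.365, 0.329]))
side ('blue', array([397.1, 187.7]), 12.5, array([ 0.459, -0.102]))
side ('blue', array([437., 167.]), 11.7, array([ 0.413, -0.264]))
side ('green', array([378.4, 245.1]), 15.3, array([0.413, 0.16 ]))
side ('green', array([379., 211.]), 13.6, array([0.456, 0.027]))
```

```bash
python3 -m creep '[[[0.085,0.04,-0.02,0,0,0,0],[0.085,0.08,-0.04,0,0,0,0],[0.085,0.12,-0.06,0,0,0,0],[0.085,0.16,-0.08,0,0,0,0],[0.085,0.2,-0.1,0,0,0,0],[0.085,0.24,-0.118,0,0,0,0],[0.085,0.271,-0.132,0,0,0,0],[0.085,0.271,-0.132,0,0,0,0],[0.085,0.271,-0.132,0,0,0,0]]]' 40
python3 - <<'E'
from h import *
p,_=cams.capture("top");cv2.imwrite("pics/t1.png",p[150:400,250:570,::-1])
p,_=cams.capture("wrist");cv2.imwrite("pics/w1.png",p[:,:,::-1])
print(telemetry.get_obs()["position"])
E
```

```text
t: 1.0
position: [0.4212, -0.3032, 0.2309]
tool_rot: [-3.079, -0.623, 0.002]
contact_force: [0.3, -0.3, 0.2]
finger_gap: 0.999
grasp_force: 0.0
[ 0.42049534 -0.30428573  0.23104804]
```

View pics/w1.png

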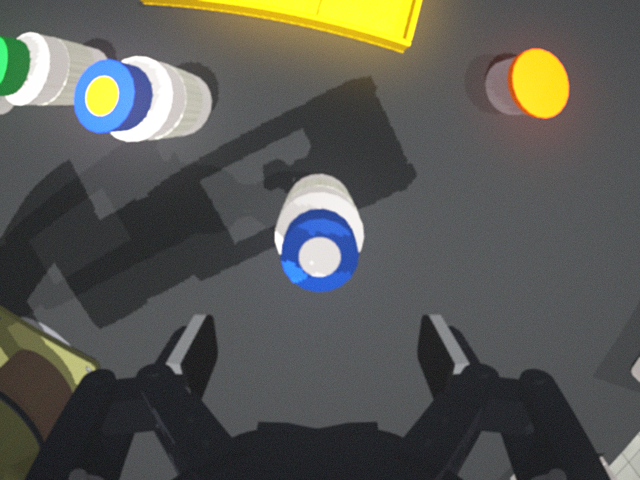

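The wrist view shows the white-disc cap at (319,250), midway between the fingertips at columns 210 and 430. I'll descend and grip the cap.

```bash
python3 -m creep '[[[0.085,0,0,0.025,0,0,0],[0.085,0,0,0.055,0,0,0],[0.085,0,0,0.08,0,0,0],[0.085,0,0,0.102,0,0,0],[0.085,0,0,0.102,0,0,0],[0.045,0,0,0.102,0,0,0],[0.045,0,0,0.102,0,0,0],[0.045,0,0,0.102,0,0,0],[0.045,0,0,0.102,0,0,0],[0.045,0,0,0.102,0,0,0]]]' 40
python3 -m creep '[[[0.045,0,0,0,0,0,0],[0.045,0,0,0,0,0,0],[0.045,0,0,0,0,0,0],[0.045,0,0,0,0,0,0]]]'
```

```text
t: 2.1
position: [0.4219, -0.3049, 0.131]
tool_rot: [3.077, 0.619, 0.003]
contact_force: [-1.7, -1.2, 6.3]
finger_gap: 0.574
grasp_force: 42.0
t: 2.5
position: [0.4219, -0.3049, 0.131]
tool_rot: [3.077, 0.619, 0.003]
contact_force: [-1.3, -0.0, 5.8]
finger_gap: 0.571
grasp_force: 42.0
```

```bash
python3 -m creep '[[[0.045,0,0,-0.01,0,0,0],[0.045,0,0,-0.03,0,0,0],[0.045,0,0,-0.055,0,0,0],[0.045,0,0,-0.075,0,0,0],[0.045,0,0,-0.08,0,0,0],[0.045,0,0,-0.08,0,0,0],[0.045,0,0,-0.08,0,0,0],[0.045,0,0,-0.08,0,0,0],[0.045,0,0,-0.08,0,0,0],[0.045,0,0,-0.08,0,0,0]]]'
python3 - <<'E'
from h import *
f=[]
for i in range(8): f.append(telemetry.get_obs()["contact_force"]); cams.capture("side")
print(np.round(f,2),np.mean(f,0)); T=telemetry.get_obs()["position"]
for n,b in dict(y0=(.614,-.086),y1=(.627,-.175),y2=(.641,-.264),r0=(.65,.254),r1=(.637,.165),r2=(.623,.076)).items():
    print(n,np.round(local(np.array([*b,.135])-T),3))
E
```

```text
t: 3.5
position: [0.4208, -0.3036, 0.2085]
tool_rot: [-3.079, -0.619, 0.002]
contact_force: [-0.9, -0.5, -2.6]
finger_gap: 0.571
grasp_force: 42.1
[[-0.88 -0.5  -2.63]
 [-0.34  0.4  -2.57]
 [-0.72 -0.88 -2.4 ]
 [-0.13 -0.44 -2.15]
 [ 0.17  0.02 -2.12]
 [ 1.35  0.44 -1.96]
 [ 0.03 -0.11 -2.02]
 [ 0.57 -0.01 -1.31]] [ 0.00678803 -0.13605224 -2.14370329]
y0 [ 0.262 -0.126  0.074]
y1 [ 0.24  -0.039  0.074]
y2 [0.218 0.048 0.074]
r0 [ 0.427 -0.426  0.074]
r1 [ 0.38  -0.349  0.074]
r2 [ 0.333 -0.272  0.074]
```

```bash
python3 - <<'E'
from h import *
f=[]
for i in range(36): f.append(telemetry.get_obs()["contact_force"][2]); cams.capture("side")
f=np.array(f);print(f.reshape(4,-1).mean(1),f.mean(),f.std())
E
```

```text
[-2.33757996 -2.14785628 -1.94853346 -2.41741252] -2.2128455546459334 0.4722678309702982
```

```bash
python3 -m creep '[[[0.045,0.02,0.005,0,0,0,0],[0.045,0.055,0.012,0,0,0,0],[0.045,0.095,0.022,0,0,0,0],[0.045,0.135,0.031,0,0,0,0],[0.045,0.175,0.04,0,0,0,0],[0.045,0.205,0.043,0,0,0,0],[0.045,0.221,0.03,0,0,0,0],[0.045,0.231,0,0,0,0,0],[0.045,0.244,-0.035,0,0,0,0],[0.045,0.257,-0.07,0,0,0,0]]]' 
python3 -m creep '[[[0.045,0.014,-0.037,0,0,0,0],[0.045,0.028,-0.075,0,0,0,0],[0.045,0.042,-0.112,0,0,0,0],[0.045,0.056,-0.15,0,0,0,0],[0.045,0.067,-0.18,0,0,0,0],[0.045,0.076,-0.202,0,0,0,0],[0.045,0.076,-0.202,0,0,0,0],[0.045,0.076,-0.202,0,0,0,0],[0.045,0.076,-0.202,0,0,0,0]]]'
python3 - <<'E'
from h import *
p,d=cams.capture("top");cv2.imwrite("pics/t2.png",p[:,:,::-1])
T=telemetry.get_obs()["position"];print(T,np.round(local(np.array([.623,.076,.135])-T),4))
E
```

```text
t: 6.7
position: [0.6322, -0.1382, 0.2087]
tool_rot: [-3.08, -0.618, -0.001]
contact_force: [1.0, 0.4, -2.3]
finger_gap: 0.57
grasp_force: 42.2
t: 7.6
position: [0.6235, 0.0753, 0.2091]
tool_rot: [3.08, 0.619, -0.0]
contact_force: [0.0, -0.7, -2.3]
finger_gap: 0.573
grasp_force: 42.3
[0.62346885 0.0749722  0.20914317] [-0.     -0.0012  0.0741]
```

View pics/t2.png

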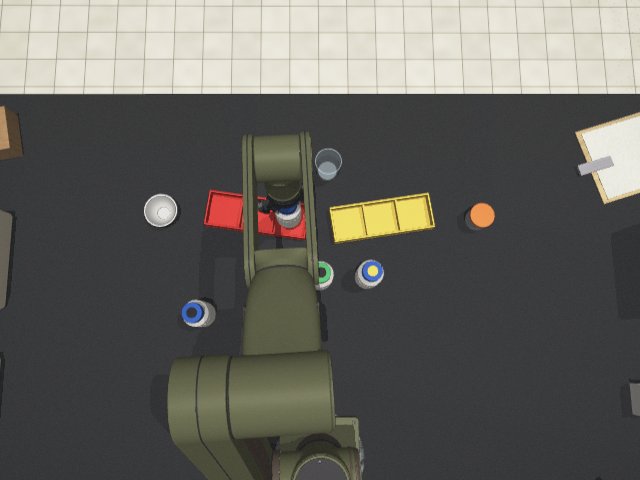

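```bash
python3 -m creep '[[[0.045,0,0,0.02,0,0,0],[0.045,0,0,0.04,0,0,0],[0.045,0,0,0.055,0,0,0],[0.045,0,0,0.062,0,0,0],[0.045,0,0,0.066,0,0,0],[0.045,0,0,0.069,0,0,0],[0.045,0,0,0.071,0,0,0],[0.045,0,0,0.072,0,0,0],[0.045,0,0,0.072,0,0,0]]]'
```

```text
t: 8.55
position: [0.6234, 0.0757, 0.1377]
tool_rot: [3.08, 0.619, 0.001]
contact_force: [-0.5, 0.1, -2.4]
finger_gap: 0.571
grasp_force: 42.3
```

```bash
python3 -m creep '[[[0.045,0,0,0.001,0,0,0],[0.045,0,0,0.002,0,0,0],[0.045,0,0,0.003,0,0,0],[0.045,0,0,0.003,0,0,0]]]'
```

```text
t: 8.95
position: [0.6238, 0.076, 0.1361]
tool_rot: [-3.08, -0.619, -0.004]
contact_force: [-2.2, 1.6, 6.7]
finger_gap: 0.568
grasp_force: 43.2
```

```bash
python3 -m creep '[[[0.065,0,0,0,0,0,0],[0.065,0,0,0,0,0,0],[0.065,0,0,0,0,0,0],[0.07,0,0,0,0,0,0],[0.07,0,0,-0.01,0,0,0],[0.07,0,0,-0.035,0,0,0],[0.085,0,0,-0.065,0,0,0],[0.085,0,0,-0.095,0,0,0],[0.085,0,0,-0.1,0,0,0],[0.085,0,0,-0.1,0,0,0]]]'
python3 - <<'E'
from h import *
f=[]
for i in range(12): f.append(telemetry.get_obs()["contact_force"][2]); cams.capture("side")
print("baseline",np.mean(f))
T=telemetry.get_obs()["position"];print(T,np.round(local(np.array([.468,-.132,.131])-T),4))
E
```

```text
t: 9.95
position: [0.624, 0.0758, 0.2361]
tool_rot: [3.079, 0.619, 0.006]
contact_force: [0.3, -0.0, -1.6]
finger_gap: 0.995
grasp_force: 0.0
baseline -0.08404801035272054
[0.62307483 0.07568684 0.23400644] [-0.2232  0.1316  0.1031]
```

```bash
python3 -m creep '[[[0.085,-0.03,0.018,0,0,0,0],[0.085,-0.07,0.041,0,0,0,0],[0.085,-0.11,0.065,0,0,0,0],[0.085,-0.15,0.088,0,0,0,0],[0.085,-0.19,0.112,0,0,0,0],[0.085,-0.215,0.127,0,0,0,0],[0.085,-0.223,0.131,0,0,0,0],[0.085,-0.223,0.131,0,0,0,0],[0.085,-0.223,0.131,0,0,0,0]]]'
python3 - <<'E'
from h import *
p,_=cams.capture("wrist");cv2.imwrite("pics/w2.png",p[:,:,::-1])
T=telemetry.get_obs()["position"];print(T,np.round(local(np.array([.468,-.132,.131])-T),4))
E
```

```text
t: 11.45
position: [0.469, -0.1308, 0.2345]
tool_rot: [-3.08, -0.619, -0.002]
contact_force: [-0.2, -0.0, -0.3]
finger_gap: 1.0
grasp_force: 0.0
[ 0.46911477 -0.13052621  0.23443801] [-0.0017  0.0009  0.1034]
```

View pics/w2.png

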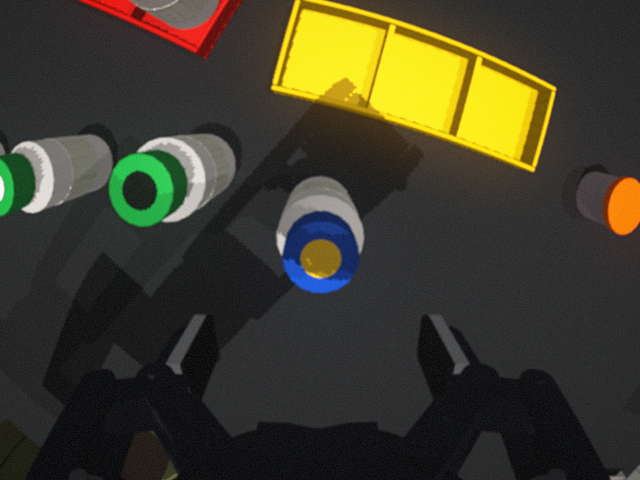

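Cap b sits at (321,252), centred between the fingers, and reagent_b's cap at (148,188) is well clear of them.

```bash
python3 -m creep '[[[0.085,-0.001,0,0.025,0,0,0],[0.085,-0.001,0,0.055,0,0,0],[0.085,-0.001,0,0.085,0,0,0],[0.085,-0.001,0,0.103,0,0,0],[0.085,-0.001,0,0.103,0,0,0],[0.045,-0.001,0,0.103,0,0,0],[0.045,-0.001,0,0.103,0,0,0],[0.045,-0.001,0,0.103,0,0,0],[0.045,-0.001,0,0.103,0,0,0],[0.045,-0.001,0,0.103,0,0,0]]]' 40
python3 -m creep '[[[0.045,0,0,0,0,0,0],[0.045,0,0,0,0,0,0],[0.045,0,0,-0.01,0,0,0],[0.045,0,0,-0.03,0,0,0],[0.045,0,0,-0.055,0,0,0],[0.045,0,0,-0.075,0,0,0],[0.045,0,0,-0.08,0,0,0],[0.045,0,0,-0.08,0,0,0],[0.045,0,0,-0.08,0,0,0],[0.045,0,0,-0.08,0,0,0]]]'
python3 - <<'E'
from h import *
f=[]
for i in range(20): f.append(telemetry.get_obs()["contact_force"][2]); cams.capture("side")
print(np.mean(f),np.std(f)); T=telemetry.get_obs()["position"];print(T)
for n,b in dict(y0=(.614,-.086),y1=(.627,-.175),y2=(.641,-.264),r0=(.65,.254),r1=(.637,.165),r2=(.623,.076)).items():
    print(n,np.round(local(np.array([*b,.136])-T),3))
E
```

```text
t: 12.5
position: [0.4686, -0.1321, 0.1328]
tool_rot: [3.078, 0.619, 0.005]
contact_force: [1.6, -0.4, 6.0]
finger_gap: 0.568
grasp_force: 41.6
t: 13.5
position: [0.466, -0.1313, 0.2099]
tool_rot: [-3.078, -0.619, 0.004]
contact_force: [-0.8, -0.5, -4.6]
finger_gap: 0.573
grasp_force: 43.1
-4.372242082617788 0.4521312377597708
[ 0.46716417 -0.13169124  0.21134177]
y0 [0.153 0.015 0.075]
y1 [0.131 0.102 0.075]
y2 [0.109 0.189 0.075]
r0 [ 0.318 -0.285  0.075]
r1 [ 0.271 -0.208  0.075]
r2 [ 0.224 -0.131  0.075]
```

```bash
python3 -m creep '[[[0.045,0.01,0.018,0,0,0,0],[0.045,0.027,0.046,0,0,0,0],[0.045,0.045,0.078,0,0,0,0],[0.045,0.065,0.113,0,0,0,0],[0.045,0.085,0.147,0,0,0,0],[0.045,0.1,0.173,0,0,0,0],[0.045,0.109,0.189,0,0,0,0],[0.045,0.109,0.189,0,0,0,0],[0.045,0.109,0.189,0,0,0,0],[0.045,0.109,0.189,0,0,0,0]]]'
python3 -m creep '[[[0.045,0,0,0.02,0,0,0],[0.045,0,0,0.04,0,0,0],[0.045,0,0,0.055,0,0,0],[0.045,0,0,0.062,0,0,0],[0.045,0,0,0.066,0,0,0],[0.045,0,0,0.069,0,0,0],[0.045,0,0,0.071,0,0,0],[0.045,0,0,0.072,0,0,0],[0.045,0,0,0.072,0,0,0]]]'
```

```text
t: 15.5
position: [0.6396, -0.263, 0.2108]
tool_rot: [-3.078, -0.619, 0.003]
contact_force: [-0.7, -0.5, -4.5]
finger_gap: 0.571
grasp_force: 43.3
t: 16.4
position: [0.641, -0.264, 0.1397]
tool_rot: [3.08, 0.619, 0.001]
contact_force: [-0.6, -0.1, -3.2]
finger_gap: 0.567
grasp_force: 43.2
```

```bash
python3 -m creep '[[[0.045,0,0,0.001,0,0,0],[0.045,0,0,0.002,0,0,0],[0.045,0,0,0.003,0,0,0],[0.045,0,0,0.003,0,0,0]]]'
```

```text
t: 16.8
position: [0.6413, -0.2641, 0.1379]
tool_rot: [3.079, 0.619, 0.003]
contact_force: [-1.7, 0.4, 4.7]
finger_gap: 0.564
grasp_force: 44.0
```

```bash
python3 -m creep '[[[0.065,0,0,0,0,0,0],[0.065,0,0,0,0,0,0],[0.065,0,0,0,0,0,0],[0.07,0,0,0,0,0,0],[0.07,0,0,-0.01,0,0,0],[0.07,0,0,-0.035,0,0,0],[0.085,0,0,-0.065,0,0,0],[0.085,0,0,-0.095,0,0,0],[0.085,0,0,-0.1,0,0,0],[0.085,0,0,-0.1,0,0,0]]]'
python3 - <<'E'
from h import *
p,_=cams.capture("top");cv2.imwrite("pics/t3.png",p[:,:,::-1])
T=telemetry.get_obs()["position"];print(T,np.round(local(np.array([.370,.308,.131])-T),4))
for r in caps("top",p):print(r)
E
```

```text
t: 17.8
position: [0.6417, -0.2643, 0.2385]
tool_rot: [3.078, 0.619, 0.005]
contact_force: [-0.7, -0.3, -0.8]
finger_gap: 0.993
grasp_force: 0.0
[ 0.64070179 -0.26384896  0.23668935] [-0.0287 -0.6321  0.1053]
('blue', array([192., 312.]), 11.2, array([0.37 , 0.306]))
('blue', array([287. , 209.1]), 10.3, array([0.623, 0.078]))
('blue', array([426.5, 204.5]), 9.3, array([ 0.633, -0.272]))
('green', array([264.1, 291.1]), 10.3, array([0.419, 0.133]))
('green', array([320.4, 272.2]), 9.9, array([ 0.465, -0.005]))
```

View pics/t3.png

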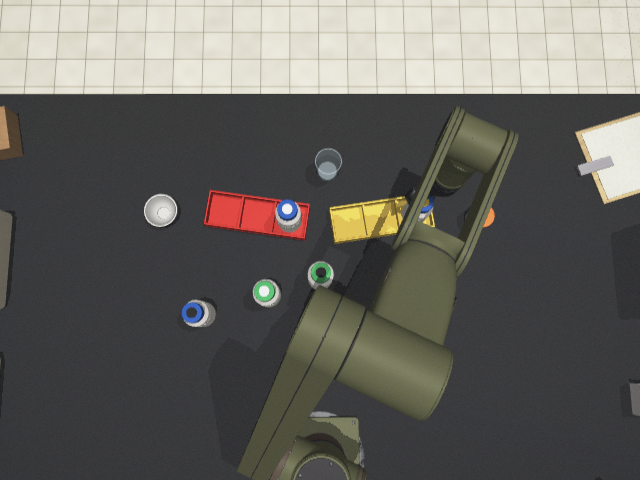

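Bottle a stands in the red right-hand bay at (287,209), and b is in the yellow right-hand bay, partly hidden by the arm. Next is c at (192,312).

```bash
python3 -m creep '[[[0.085,-0.001,-0.025,0,0,0,0],[0.085,-0.003,-0.06,0,0,0,0],[0.085,-0.005,-0.1,0,0,0,0],[0.085,-0.006,-0.14,0,0,0,0],[0.085,-0.008,-0.18,0,0,0,0],[0.085,-0.01,-0.22,0,0,0,0],[0.085,-0.012,-0.26,0,0,0,0],[0.085,-0.014,-0.3,0,0,0,0],[0.085,-0.015,-0.335,0,0,0,0],[0.085,-0.017,-0.37,0,0,0,0]]]'
python3 -m creep '[[[0.085,-0.002,-0.035,0,0,0,0],[0.085,-0.004,-0.075,0,0,0,0],[0.085,-0.005,-0.11,0,0,0,0],[0.085,-0.007,-0.15,0,0,0,0],[0.085,-0.009,-0.19,0,0,0,0],[0.085,-0.01,-0.225,0,0,0,0],[0.085,-0.012,-0.252,0,0,0,0],[0.085,-0.012,-0.262,0,0,0,0],[0.085,-0.012,-0.262,0,0,0,0],[0.085,-0.012,-0.262,0,0,0,0]]]'
python3 - <<'E'
from h import *
p,_=cams.capture("wrist");cv2.imwrite("pics/w3.png",p[:,:,::-1])
T=telemetry.get_obs()["position"];print(T,np.round(local(np.array([.370,.307,.131])-T),4))
E
```

```text
t: 18.85
position: [0.4799, 0.072, 0.2346]
tool_rot: [-3.079, -0.619, 0.006]
contact_force: [-0.0, 1.0, -0.7]
finger_gap: 0.996
grasp_force: 0.0
t: 19.85
position: [0.3696, 0.3069, 0.2355]
tool_rot: [3.078, 0.619, -0.002]
contact_force: [-0.4, -0.2, -0.5]
finger_gap: 0.995
grasp_force: 0.0
[0.36992204 0.30669519 0.23572155] [ 0.0003 -0.0004  0.1047]
```

View pics/w3.png

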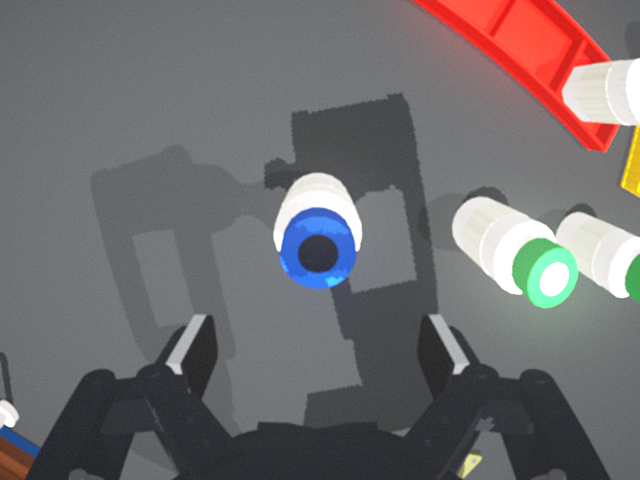

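Cap c at (318,248) is centred between the fingers.

```bash
python3 -m creep '[[[0.085,0,0,0.025,0,0,0],[0.085,0,0,0.055,0,0,0],[0.085,0,0,0.085,0,0,0],[0.085,0,0,0.104,0,0,0],[0.085,0,0,0.104,0,0,0],[0.045,0,0,0.104,0,0,0],[0.045,0,0,0.104,0,0,0],[0.045,0,0,0.104,0,0,0],[0.045,0,0,0.104,0,0,0],[0.045,0,0,0.104,0,0,0]]]' 40
python3 -m creep '[[[0.045,0,0,0,0,0,0],[0.045,0,0,0,0,0,0],[0.045,0,0,-0.01,0,0,0],[0.045,0,0,-0.03,0,0,0],[0.045,0,0,-0.055,0,0,0],[0.045,0,0,-0.075,0,0,0],[0.045,0,0,-0.08,0,0,0],[0.045,0,0,-0.08,0,0,0],[0.045,0,0,-0.08,0,0,0],[0.045,0,0,-0.08,0,0,0]]]'
python3 - <<'E'
from h import *
f=[]
for i in range(20): f.append(telemetry.get_obs()["contact_force"][2]); cams.capture("side")
print(np.mean(f),np.std(f)); T=telemetry.get_obs()["position"];print(T)
for n,b in dict(y0=(.614,-.086),y1=(.627,-.175),y2=(.641,-.264),r0=(.65,.254),r1=(.637,.165),r2=(.623,.076)).items():
    print(n,np.round(local(np.array([*b,.138])-T),3))
E
```

```text
t: 20.9
position: [0.3711, 0.3083, 0.134]
tool_rot: [-3.079, -0.619, -0.006]
contact_force: [0.3, -1.5, 5.6]
finger_gap: 0.567
grasp_force: 41.5
t: 21.9
position: [0.3689, 0.3073, 0.2111]
tool_rot: [3.079, 0.619, -0.004]
contact_force: [0.6, 0.4, -0.6]
finger_gap: 0.57
grasp_force: 41.6
-1.105673679108927 0.631016505814102
[0.36974033 0.30780306 0.21233996]
y0 [0.073 0.458 0.074]
y1 [0.051 0.545 0.074]
y2 [0.029 0.632 0.074]
r0 [0.238 0.158 0.074]
r1 [0.191 0.235 0.074]
r2 [0.144 0.312 0.074]
```

About 110 g, so c goes in the red tray, in its far-left bay.

```bash
python3 -m creep '[[[0.045,0.018,0.012,0,0,0,0],[0.045,0.05,0.033,0,0,0,0],[0.045,0.085,0.056,0,0,0,0],[0.045,0.12,0.08,0,0,0,0],[0.045,0.155,0.103,0,0,0,0],[0.045,0.19,0.126,0,0,0,0],[0.045,0.22,0.146,0,0,0,0],[0.045,0.238,0.158,0,0,0,0],[0.045,0.238,0.158,0,0,0,0],[0.045,0.238,0.158,0,0,0,0]]]'
python3 -m creep '[[[0.045,0,0,0,0,0,0],[0.045,0,0,0.02,0,0,0],[0.045,0,0,0.04,0,0,0],[0.045,0,0,0.055,0,0,0],[0.045,0,0,0.062,0,0,0],[0.045,0,0,0.066,0,0,0],[0.045,0,0,0.069,0,0,0],[0.045,0,0,0.071,0,0,0],[0.045,0,0,0.072,0,0,0],[0.045,0,0,0.072,0,0,0]]]'
```

```text
t: 23.9
position: [0.65, 0.2538, 0.2114]
tool_rot: [-3.08, -0.618, 0.003]
contact_force: [-0.7, -0.1, -1.2]
finger_gap: 0.573
grasp_force: 41.6
t: 24.9
position: [0.6506, 0.2541, 0.1407]
tool_rot: [-3.08, -0.619, -0.001]
contact_force: [-0.0, -0.1, -0.6]
finger_gap: 0.569
grasp_force: 41.6
```

```bash
python3 -m creep '[[[0.045,0,0,0.001,0,0,0],[0.045,0,0,0.002,0,0,0],[0.045,0,0,0.003,0,0,0],[0.045,0,0,0.003,0,0,0]]]'
```

```text
t: 25.3
position: [0.6511, 0.2542, 0.139]
tool_rot: [-3.08, -0.619, -0.004]
contact_force: [-0.6, 0.2, 4.3]
finger_gap: 0.571
grasp_force: 42.4
```

```bash
python3 -m creep '[[[0.065,0,0,0,0,0,0],[0.065,0,0,0,0,0,0],[0.065,0,0,0,0,0,0],[0.07,0,0,0,0,0,0],[0.07,0,0,-0.01,0,0,0],[0.07,0,0,-0.035,0,0,0],[0.085,0,0,-0.065,0,0,0],[0.085,0,0,-0.095,0,0,0],[0.085,0,0,-0.1,0,0,0],[0.085,0,0,-0.1,0,0,0]]]'
python3 -m creep '[[[0.085,-0.02,-0.013,0,0,0,0],[0.085,-0.055,-0.036,0,0,0,0],[0.085,-0.09,-0.06,0,0,0,0],[0.085,-0.125,-0.083,0,0,0,0],[0.085,-0.16,-0.106,0,0,0,0],[0.085,-0.195,-0.13,0,0,0,0],[0.085,-0.22,-0.146,0,0,0,0],[0.085,-0.238,-0.158,0,0,0,0],[0.085,-0.238,-0.158,0,0,0,0]]]'
python3 - <<'E'
from h import *
p,_=cams.capture("top");cv2.imwrite("pics/t4.png",p[:,:,::-1])
for r in caps("top",p):print(r)
E
```

```text
t: 26.3
position: [0.6512, 0.2544, 0.2394]
tool_rot: [-3.08, -0.619, -0.006]
contact_force: [0.3, 0.2, -0.8]
finger_gap: 0.998
grasp_force: 0.0
t: 27.2
position: [0.3655, 0.307, 0.2358]
tool_rot: [3.078, 0.623, -0.008]
contact_force: [0.5, -0.1, 0.9]
finger_gap: 0.996
grasp_force: 0.0
('blue', array([287. , 209.1]), 10.3, array([0.623, 0.078]))
('blue', array([423. , 202.4]), 10.6, array([ 0.639, -0.263]))
('blue', array([216.5, 199.3]), 10.9, array([0.649, 0.253]))
('green', array([264.2, 291.1]), 10.2, array([0.419, 0.133]))
('green', array([320.3, 272.3]), 9.9, array([ 0.464, -0.004]))
```

View pics/t4.png

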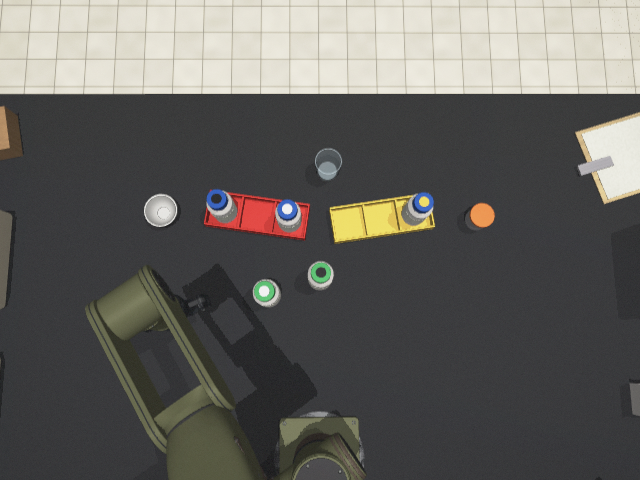

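All three bottles stand upright in their bays: c at (217,199), a at (287,209) and b at (423,202). Everything else is where it was.

```bash
python3 -c "from cell import arm; print(arm.sign_off())"
```

```text
the job is handed in; nothing more can be done
None
```

The job is handed in: sample_b (about 445 g) is in the yellow tray, and sample_a (about 220 g) and sample_c (about 110 g) are in the red tray; the last top view showed all three upright in their own bays and nothing else visibly moved.

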